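Show the flagged circuit board to the upward-looking inspection camera

TASK

Take the circuit board with the red rework label out of the clear tray, lift it higher than the blue bin that stands in the way, and carry it across to the upward-looking inspection camera. Finish while still holding it there, level and still, with its underside about 15 mm above the glass, centred over the white corner marks and square to them, its USB end towards the yellow arrow. Nothing may touch the camera unit at any time, and the bin and the other boards stay where they are.

Things in the scene. Friction and masses are not known exactly. Their poses are not given: they have to be found in the camera images.
- board: Board to inspect: green, 50 (x) by 70 (y) by 1.6 mm, about 45 g, red 24 x 20 mm label at its middle. Black strips 8.5 mm tall run flush along both long edges (y -32 to +24): each long side is an upright face 10 mm tall. Grasp across x at mid-length. USB socket (15.5 mm tall) and yellow connector at the +y end. Components up. Origin: centre of its flat underside, z up.
- usb (a point): Middle of the edge at the board's USB end: 35 mm along board +y from its origin. Before the job the board rests on two ribs, its underside 9.5 mm above the bench; the fingers have free room beside both long sides down to the pocket's floor.
- other1: Same board as board (50 x 70 x 1.6 mm green circuit board) but WITHOUT a red label; lies in another pocket of the tray. Leave it alone. Origin: centre of its underside.
- other2: Same board as board (50 x 70 x 1.6 mm green circuit board) but WITHOUT a red label; lies in another pocket of the tray. Leave it alone. Origin: centre of its underside.
- other3: Same board as board (50 x 70 x 1.6 mm green circuit board) but WITHOUT a red label; lies in another pocket of the tray. Leave it alone. Origin: centre of its underside.
- tray: Clear tray fixed on the bench, left or right of the bin, 289 (x) by 209 mm (y), thin rim to 306 x 226; 2 x 2 pockets 140 (x) by 100 (y), centred at x +-71.5, y +-51.5; walls 3 mm thick, 16 mm tall; floor 1.5 mm. Each board lies within 9 mm of a pocket's centre and 0.12 rad of the tray's yaw, long sides facing tray +-x, USB end to tray +y. Origin: centre of its underside on the bench.
- camera_unit: Upward-looking camera: light grey box, 150 (x) by 180 (y) by 80 mm tall, fixed on the bench across the bin from the tray. Black top with a flush 86 x 108 mm glass window, lens and ring of white lights beneath. White corner marks frame the place of a board: board x along this x, board y along this y (yellow arrow on the +y side). Origin: centre of its underside on the bench.
- glass (a point): Centre of the glass window and of the corner marks, on the glass surface, 80 mm above the bench.
- arrow (a point): The yellow arrow on the top frame, 72 mm along the camera unit's +y from the glass centre: the board's USB end goes on this side.
- bin: Blue open-fronted parts bin, 170 mm (x) by 105 mm (y), 125 mm tall, 1.3 kg, loose on the bench between tray and camera unit. Leave it alone. Origin: centre of its underside.
Not all that is in view belongs to the job. Of the things that look like the camera_unit, the smaller one is meant. What is shaped like the board but pink is not meant.

How it is judged:
By the outcome, as a careful person would: the job done as asked, in the order asked, and still so for the second after the job is handed in, while the arm keeps its last pose, push and grip.
It also fails if it takes over 43 s, if anything falls off the work surface, if the arm or the gripper's body presses on something with over 40 N, if the wrist force passes 120 N, or if a joint passes its speed limit or range.

ROBOT

A 6-joint arm with a two-finger parallel gripper is mounted at the origin on the work surface. World frame = base frame: x ahead of the robot, y to its left, z up, the work surface at z = 0. Lengths are in m, angles in rad, forces in N, time in s.
With the tool pointing down it reaches from about 0.25 to 0.725 m from the base axis. Payload 4 kg.
Tool frame: the origin (TCP) lies midway between the tips of the shut fingers; the grasp point (between the pads) lies 19 mm behind it; z points along the fingers, y is the direction in which the jaws open and shut (so a half turn about z gives the same grasp; the last joint's range is limited). The gripper opens to 85 mm and grips with 20 to 120 N. Pads are 22 mm wide; open, the fingers measure 114 mm over their backs; the gripper's body (76 mm by 85 mm) begins 54 mm behind the grasp point. The pads swing forward as they close: fully open they stand 13 mm farther back than shut.
Start: joints at [-1.142, 0.241, 0.005, 1.335, 0, 1.571], TCP at [0.208, -0.455, 0.231] pointing down, gripper open.
Joint ranges: [-2.72, 2.72], [-1.05, 1.87], [-1.09, 1.28], [-1.99, 2.15], [-1.42, 1.44], [-3.14, 3.14]. Speed limits (rad/s): [2.79, 2.79, 3.14, 3.14, 3.14, 3.14].

INTERFACE

Orientations are given as a unit quaternion [x, y, z, w].
In Python, from workcell import get_obs, camera, camera_model, job_done, masks_of gives the robot as it stands.
- The arm moves only by the tool jog_arm, never from a script. Its argument "deltas" is a list that holds one entry, the list of rows, each a list of 7 numbers: the shift along the tool's x, y, z in mm, then the turn, a rotation vector about the tool's x, y, z in degrees, then the finger opening in mm, from 0 to 85.4. A call has 1 to 5 rows; each row shifts and turns the pose as measured when the row begins, along the tool's axes as they then stand; what a row does not reach is not made up. A row lasts 1/10 s, in which the tool goes at most 50 mm and 8.59 degrees, less where a joint would pass 70% of its speed; a pose out of reach is approached as far as the arm can. A call with a gripper value outside its range is refused whole. The fingers move at their own pace and stop on an object; the grip force is fixed at half the most. Time passes only in rows, so rows that do not move let the fingers close. It gives the time, the measured TCP pose, the force and the opening at its end, in the units of the state.
- get_obs(): the state, without advancing time (a new reading comes with each control period).
- camera(name): name is "side" or "top" or "wrist"; returns the picture (384x512x3 uint8, red, green, blue); there is no depth.
- camera_model(name): a dict with "fovy" (degrees; the focal length in pixels is half the picture's height over the tangent of half this angle, whatever the lens; pixels are square), "cx", "cy" (the principal point, pixels), "pose" (4x4, takes a point from camera to world coordinates); the wrist camera has in their place "T_tool_cam" (4x4, takes a point from camera to tool coordinates, whose origin is the TCP and whose axes are the flange's). Camera axes: x right, y down, z forward; pixel columns grow to the right and rows downward; lengths in m; the calibration is good to about 2 mm. A picture is of the moment at which its call begins: read the wrist's pose just before it. camera_model takes no time and is no camera call.
- job_done(): hands the job in, once; it reports no verdict.
Trained networks look in the newest picture that a camera, given by its name, has taken for a name from the list of things; names that differ only in an ending like _2 or _b are one class to them, and where a whole thing is asked for, a point or a joint stands for the part that bears it (a point fixed in the world has none). Each returns a list of dicts, best first, with "conf" (0 to 1); they miss things now and then, are a little off and sometimes report something else, mostly with a low value. They report only what shows in the picture. A call takes as long as a camera call. They do not tell look-alikes from the thing itself.
- masks_of(target, camera): "pixels" (384x512 bool, what is visible of it) and "at" ([column, row] in pixels, amid what is visible of it).
The state is a dict: "clock": time; "joint_pos": joint angles; "joint_vel": joint speeds; "tau": joint torques, N m; "eef_pos": TCP position; "tool_rot": TCP orientation; "ft_force": force on the tool from outside, world axes, zero at the start; "ft_torque": the same for the moment, N m; "grip_width": finger opening in m.
Only numpy, scipy, OpenCV 4.12 (cv2) and the standard library are available. Lean on these libraries where they do the work, as an engineer would, in place of code of your own. Each camera call takes 0.05 s, during which the arm holds its last target. There are 200 camera calls.

## Working session

There is one attempt and no reset: what is moved stays moved. The work goes in short steps, Python scripts to look and compute and a tool call to move; the robot and the scene stay as the last step left them, time stands still between calls to the robot, and variables do not carry over. Pictures are saved under pics/ and viewed, about 8 in all and at most 12, crops included, and the job is handed in when it is done.

Besides the shell and the picture viewer there is one more tool, called after ">>>" as name([rows], argument=value, ...), one row to a line, values as JSON. jog_arm: Moves the arm, as the interface text tells. Its arguments: {"type":"object","properties":{"deltas":{"type":"array"}},"required":["deltas"]}

```bash
mkdir -p pics
cat > h.py <<'E'
import numpy as np, cv2
from workcell import *
from scipy.spatial.transform import Rotation as R
def save(n,im): cv2.imwrite('pics/'+n,im[...,::-1])
def pose(name,obs=None):
    m=camera_model(name)
    if 'pose' in m: return m,np.array(m['pose'])
    T=np.eye(4);T[:3,:3]=R.from_quat(obs['tool_rot']).as_matrix();T[:3,3]=obs['eef_pos']
    return m,T@np.array(m['T_tool_cam'])
def onplane(m,T,px,z):
    f=192/np.tan(np.radians(m['fovy'])/2)
    px=np.atleast_2d(px).astype(float)
    d=np.c_[(px[:,0]-m['cx'])/f,(px[:,1]-m['cy'])/f,np.ones(len(px))]@T[:3,:3].T
    return T[:3,3]+d*((z-T[2,3])/d[:,2])[:,None]
def proj(m,T,P):
    f=192/np.tan(np.radians(m['fovy'])/2)
    q=(np.atleast_2d(P)-T[:3,3])@T[:3,:3]
    return np.c_[m['cx']+f*q[:,0]/q[:,2],m['cy']+f*q[:,1]/q[:,2]]
E
python3 - <<'E'
from h import *
o=get_obs();print(o)
ims=[]
for c in ['top','side']:
    im=camera(c);ims.append(im);m,T=pose(c,o);print(c,m['fovy'],m['cx'],m['cy'],[k for k in m],np.round(T,3).tolist())
    for t in ['board','tray','camera_unit','bin']:
        for d in masks_of(t,c):
            ys,xs=np.nonzero(d['pixels']);print(c,t,round(d['conf'],2),d['at'],len(xs),xs.min(),xs.max(),ys.min(),ys.max(),np.round(onplane(m,T,d['at'],0.08 if t=='camera_unit' else .01),3))
    np.save(c,im)
    save(c+'.png',cv2.resize(im,(800,600)))
E
```

```text
{'clock': 0.0, 'joint_pos': array([-1.14200332e+00,  2.41452724e-01,  3.73808168e-03,  1.33519944e+00,
       -5.38093392e-07,  1.57083304e+00]), 'joint_vel': array([ 0.00215711, -0.00151826, -0.00020504,  0.00108287,  0.0002707 ,
        0.00102119]), 'tau': array([ 1.11957637e-03, -3.72318006e+01,  2.52407902e+01,  1.70358951e-02,
        5.08195922e-05, -6.09120178e-06]), 'eef_pos': array([ 0.20762633, -0.454165  ,  0.2303984 ]), 'tool_rot': array([ 9.77108328e-01,  2.12739731e-01, -2.25565799e-04, -1.03457072e-03]), 'ft_force': array([ 0.37074157,  0.31949779, -0.33623176]), 'ft_torque': array([-0.0205642 , -0.058865  ,  0.01117942]), 'grip_width': 0.0854513997805948}
top 45.065313484113645 256.5700855022183 190.31211223581508 ['fovy', 'cx', 'cy', 'pose'] [[-0.004, -0.999, 0.052, 0.348], [-1.0, 0.004, -0.004, 0.045], [0.003, -0.052, -0.999, 1.375], [0.0, 0.0, 0.0, 1.0]]
top board 0.95 [168.2, 188.3] 423 157 182 180 198 [[0.426 0.301 0.01 ]]
top board 0.78 [119.0, 210.2] 380 105 130 198 222 [[0.362 0.445 0.01 ]]
top tray 0.93 [189.3, 164.8] 6071 148 228 112 218 [[0.496 0.239 0.01 
[... 210 characters left out ...]
0 178 [[ 0.557 -0.012  0.01 ]]
side 56.35398460968733 253.45727956818857 189.10240877072604 ['fovy', 'cx', 'cy', 'pose'] [[-0.786, -0.453, 0.421, 0.016], [-0.618, 0.594, -0.515, 0.567], [-0.016, -0.665, -0.747, 0.871], [0.0, 0.0, 0.0, 1.0]]
side board 0.77 [173.0, 335.6] 671 159 190 323 348 [[0.366 0.453 0.01 ]]
side board 0.65 [202.7, 272.0] 460 187 215 260 287 [[0.426 0.288 0.01 ]]
side tray 0.89 [193.3, 250.5] 6046 132 263 197 308 [[0.493 0.256 0.01 ]]
side camera_unit 0.94 [288.5, 142.1] 2503 254 318 113 171 [[ 0.499 -0.215  0.08 ]]
side camera_unit 0.75 [349.2, 171.2] 4188 307 381 133 224 [[ 0.274 -0.216  0.08 ]]
side bin 0.81 [240.7, 175.0] 2928 207 270 141 210 [[ 0.574 -0.051  0.01 ]]
```

View pics/top.png

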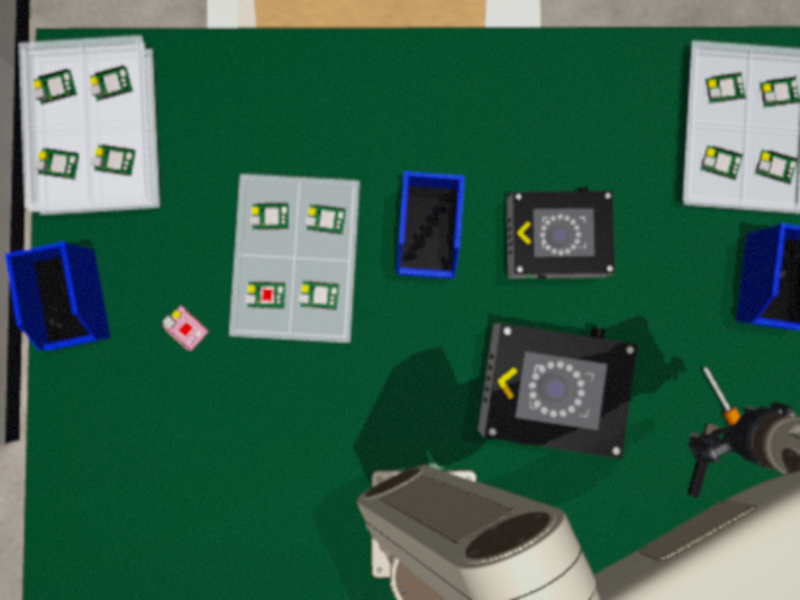

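View pics/side.png

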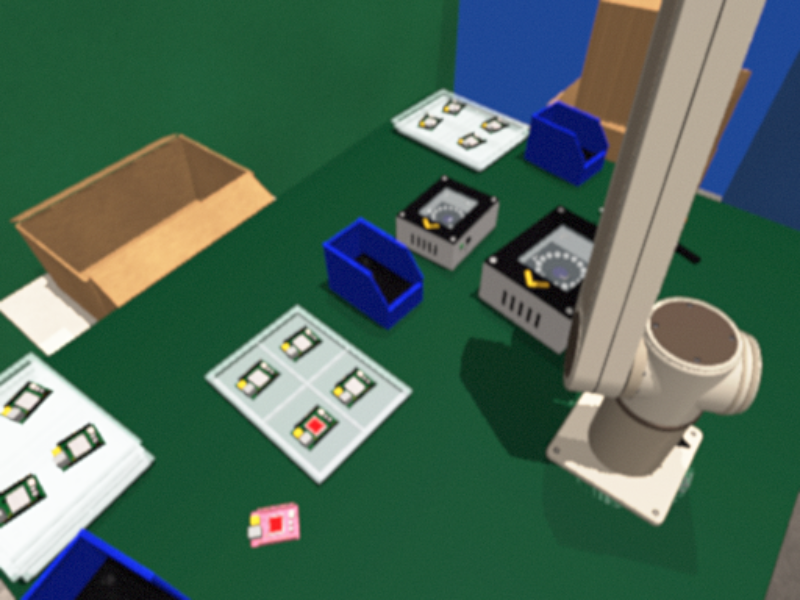

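The red-labelled green board is at top-view pixel (168,188) (original resolution), in the near-left pocket of the middle tray. The smaller camera unit is at (359,149), with its arrow pointing left (world +y), the same way as the board's USB end. I'm moving over the board now.

>>> jog_arm([
  [[32,-37,0,0,0,0,85],[32,-37,0,0,0,0,85],[32,-37,0,0,0,0,85],[32,-37,0,0,0,0,85],[32,-37,0,0,0,0,85]],
])

```text
clock: 1.0
eef_pos: [0.2781, -0.2194, 0.2296]
tool_rot: [0.978, 0.207, 0.001, 0.001]
ft_force: [1.9, 0.7, 0.5]
grip_width: 0.0852
```

>>> jog_arm([
  [[32,-37,0,0,0,0,85],[32,-37,0,0,0,0,85],[32,-37,0,0,0,0,85],[32,-37,0,0,0,0,85],[32,-37,0,0,0,0,85]],
])

```text
clock: 1.5
eef_pos: [0.3502, 0.0204, 0.2314]
tool_rot: [0.979, 0.205, 0.005, 0.003]
ft_force: [2.1, -0.8, 0.4]
grip_width: 0.0852
```

>>> jog_arm([
  [[34,-36,0,0,0,0,85],[34,-36,0,0,0,0,85],[34,-36,0,0,0,0,85],[34,-36,0,0,0,0,85],[34,-36,0,0,0,0,85]],
])

```text
clock: 2.0
eef_pos: [0.4437, 0.2292, 0.2337]
tool_rot: [0.973, 0.232, 0.005, -0.01]
ft_force: [-0.1, -1.1, -0.0]
grip_width: 0.0852
```

>>> jog_arm([
  [[0,0,0,0,0,-8.5,85],[0,0,0,0,0,-8.5,85],[0,0,0,0,0,-8.5,85],[0,0,0,0,0,-8.5,85],[0,0,0,0,0,-8.5,85]],
])

```text
clock: 2.5
eef_pos: [0.4465, 0.2351, 0.2317]
tool_rot: [0.82, 0.573, 0.008, -0.008]
ft_force: [0.4, 0.2, -0.7]
grip_width: 0.0851
```

>>> jog_arm([
  [[0,0,0,0,0,-8.5,85],[0,0,0,0,0,-8.5,85],[0,0,0,0,0,-8.5,85],[0,0,0,0,0,0,85]],
])

```text
clock: 2.9
eef_pos: [0.4465, 0.2352, 0.2316]
tool_rot: [0.671, 0.741, 0.009, -0.006]
ft_force: [0.2, 0.3, -0.9]
grip_width: 0.0848
```

Run:
```python
from h import *
o=get_obs();im=camera('wrist');print(o['clock'],o['eef_pos'],o['tool_rot'],o['joint_pos']);m,T=pose('wrist',o);print(np.round(T,3),m['fovy'])
np.save('w1',im);save('w1.png',im)
for d in masks_of('board','wrist'):
    ys,xs=np.nonzero(d['pixels']);c=cv2.minAreaRect(np.c_[xs,ys].astype(np.float32))
    print(round(d['conf'],2),d['at'],len(xs),c,np.round(onplane(m,T,[d['at'],c[0]],.012),4),np.round(onplane(m,T,cv2.boxPoints(c),.012),4).tolist())
```

```text
2.9 [0.44645424 0.23522568 0.23161385] [ 0.67126465  0.74113644  0.00916586 -0.00604522] [0.47422233 0.2392785  0.00386377 1.32249329 0.01778087 1.9462734 ]
[[ 0.995  0.093  0.031  0.44 ]
 [ 0.098 -0.957 -0.274  0.308]
 [ 0.004  0.276 -0.961  0.375]
 [ 0.     0.     0.     1.   ]] 68.00798115983694
0.87 [245.6, 113.2] 2395 ((244.49998474121094, 113.0), (41.71929931640625, 60.38692092895508), 8.130102157592773) [[0.4297 0.2979 0.012 ]
 [0.4283 0.298  0.012 ]] [[0.3998, 0.262, 0.012], [0.4055, 0.3341, 0.012], [0.4555, 0.3323, 0.012], [0.4526, 0.2597, 0.012]]
0.63 [290.5, 154.2] 33105 ((297.3468322753906, 155.74566650390625), (256.21636962890625, 179.8836669921875), 8.746162414550781) [[0.4917 0.2527 0.012 ]
 [0.5007 0.2516 0.012 ]] [[0.3213, 0.137, 0.012], [0.3523, 0.3648, 0.012], [0.658, 0.3521, 0.012], [0.685, 0.111, 0.012]]
0.41 [194.4, 2.2] 98 ((196.5, 4.5), (9.0, 15.0), 90.0) [[0.3621 0.4121 0.012 ]
 [0.3645 0.4101 0.012 ]] [[0.356, 0.4136, 0.012], [0.3727, 0.4153, 0.012], [0.3731, 0.4064, 0.012], [0.3563, 0.4048, 0.012]]
```

View pics/w1.png

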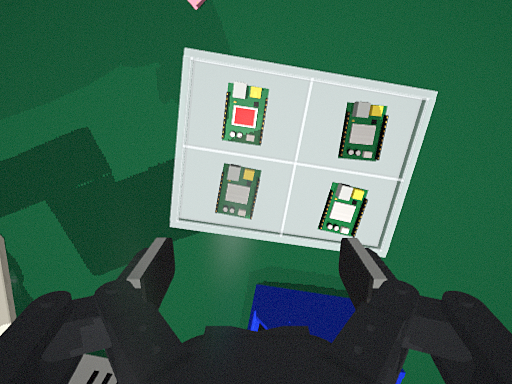

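The wrist view shows the red-labelled board at (245,113), upper-left pocket, with its white USB socket on the +y side. I'll move above it and look closer.

```bash
cat >> h.py <<'E'
def go(p,yaw,n=1):
    o=get_obs();C=R.from_quat(o['tool_rot']);a=np.radians(yaw)/2
    t=C.inv().apply(np.array(p)-o['eef_pos'])*1e3;r=(C.inv()*R.from_quat([np.cos(a),np.sin(a),0,0])).as_rotvec(degrees=True)
    print('clk',o['clock'],'delta',np.round(t,1),np.round(r,2),'dist',np.linalg.norm(t).round(1),'ang',np.linalg.norm(r).round(2))
E
python3 - <<'E'
from h import *
go([.428,.295,.15],86.6)
E
```

```text
clk 3.0 delta [ 59.5 -13.1  82.8] [ 0.21 -1.24  8.9 ] dist 102.8 ang 8.99
```

>>> jog_arm([
  [[20,-4,28,0,-0.6,4.5,85],[20,-3,28,0.1,-0.6,4.5,85],[18,0,26,0,0,0,85],[0,0,0,0,0,0,85],[0,0,0,0,0,0,85]],
])

```text
clock: 3.5
eef_pos: [0.4407, 0.2953, 0.1501]
tool_rot: [0.735, 0.678, 0.003, 0.002]
ft_force: [0.1, -1.1, 0.4]
grip_width: 0.0854
```

Run:
```python
from h import *
o=get_obs();im=camera('wrist');m,T=pose('wrist',o);print(o['eef_pos'],o['tool_rot'],o['joint_vel'].round(3))
hsv=cv2.cvtColor(im,cv2.COLOR_RGB2HSV)
red=((hsv[...,0]<8)|(hsv[...,0]>172))&(hsv[...,1]>150)&(hsv[...,2]>100)
n,l,s,c=cv2.connectedComponentsWithStats(red.astype(np.uint8))
i=1+s[1:,4].argmax();ys,xs=np.nonzero(l==i);rc=cv2.minAreaRect(np.c_[xs,ys].astype(np.float32))
print('label',c[i],s[i],rc)
for z in(.0115,.014):
    W=onplane(m,T,cv2.boxPoints(rc),z);print(z,W.mean(0),onplane(m,T,c[i],z),[np.linalg.norm(W[k]-W[k-1]).round(4) for k in range(4)],[np.degrees(np.arctan2(*(W[k]-W[k-1])[1::-1])).round(1) for k in range(4)])
for d in masks_of('board','wrist')[:2]:
    ys,xs=np.nonzero(d['pixels']);W=onplane(m,T,np.c_[xs,ys],.012)[:,:2].astype(np.float32);q=cv2.minAreaRect(W*1000);print(d['conf'],q)
save('w2.png',im)
go([.428,.295,.15],86.6)
```

```text
[0.44071378 0.29533829 0.15006244] [0.73547125 0.67754629 0.00319019 0.00170192] [ 0.011  0.023 -0.018 -0.01   0.004  0.018]
label [154.62658228  16.19462025] [138   0  34  35 632] ((154.6341552734375, 16.20732307434082), (30.922407150268555, 22.02050018310547), 38.65980529785156)
0.0115 [0.36692153 0.44741396 0.0115    ] [[0.36689042 0.44754458 0.0115    ]] [np.float64(0.0246), np.float64(0.0186), np.float64(0.0243), np.float64(0.0189)] [np.float64(137.5), np.float64(39.5), np.float64(-41.7), np.float64(-139.4)]
0.014 [0.36764055 0.44673682 0.014     ] [[0.36760971 0.44686627 0.014     ]] [np.float64(0.0244), np.float64(0.0185), np.float64(0.024), np.float64(0.0188)] [np.float64(137.5), np.float64(39.5), np.float64(-41.7), np.float64(-139.4)]
0.61 ((367.84259033203125, 448.3048400878906), (67.64906311035156, 53.05098342895508), 48.20071029663086)
0.58 ((428.8553161621094, 296.2938232421875), (71.28959655761719, 54.52399826049805), 86.0351333618164)
clk 3.6 delta [ -1.1 -12.9   0.5] [ 0.43 -0.17 -1.31] dist 13.0 ang 1.39
```

View pics/w2.png

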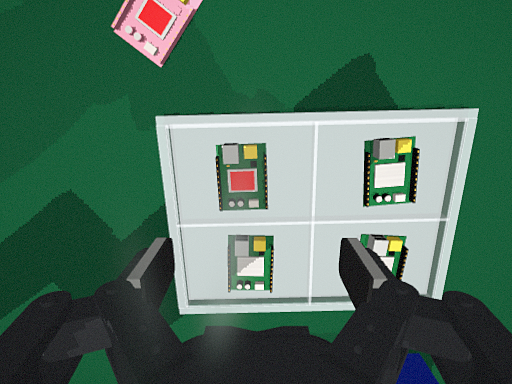

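This view shows the target at (242,178). Its label was in shadow, so the red search picked the pink decoy at (155,16) instead. I'll measure the right label.

Run:
```python
from h import *
o=get_obs();im=camera('wrist');m,T=pose('wrist',o);print(o['eef_pos'])
f=im[140:215,205:280].astype(int);red=(f[...,0]>90)&(f[...,0]>2*f[...,1])&(f[...,0]>2*f[...,2])
n,l,s,c=cv2.connectedComponentsWithStats(red.astype(np.uint8));i=1+s[1:,4].argmax()
ys,xs=np.nonzero(l==i);P=np.c_[xs+205,ys+140]
for z in(.0115,.0135):
    W=onplane(m,T,P,z)[:,:2];print(z,s[i],W.mean(0),cv2.minAreaRect((W*1000).astype(np.float32)))
for d in masks_of('board','wrist'):
    if abs(d['at'][0]-242)<15 and abs(d['at'][1]-178)<20:
        k=d['pixels'].astype(np.uint8);ys,xs=np.nonzero(k)
        rows=[r for r in range(ys.min()+22,ys.max()-8)]
        L=onplane(m,T,[[xs[ys==r].min()-.5,r] for r in rows],.0195)[:,:2];Rr=onplane(m,T,[[xs[ys==r].max()+.5,r] for r in rows],.0195)[:,:2]
        for E in(L,Rr):
            a=np.polyfit(E[:,1],E[:,0],1);print('edge slope deg',np.degrees(np.arctan(a[0])),'x at .297',np.polyval(a,.297))
w=cv2.resize(im[130:225,195:290],(570,570),interpolation=cv2.INTER_NEAREST);save('w3.png',w)
# camera unit in top view
```

```text
[0.4409644  0.29505237 0.15060931]
0.0115 [ 25  31  24  19 418] [0.42827642 0.29345876] ((428.109375, 293.44403076171875), (19.189138412475586, 23.5654354095459), 85.17681121826172)
0.0135 [ 25  31  24  19 418] [0.42841599 0.2940088 ] ((428.25006103515625, 293.99420166015625), (19.052865982055664, 23.398096084594727), 85.1767578125)
edge slope deg 1.4473257422594794 x at .297 0.40288474805040914
edge slope deg 2.9414690038200706 x at .297 0.45376148308113085
```

View pics/w3.png

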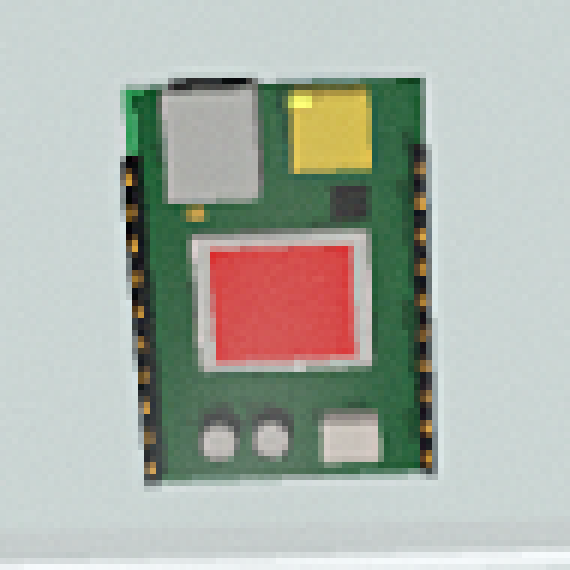

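Run:
```python
from h import *
o=get_obs();m,T=pose('wrist',o)
P=np.array([[219.7,210],[267.2,208.8],[265.5,143.3],[215.8,144.2]]);W=onplane(m,T,P,.0111)[:,:2];print(W,W.mean(0),W[3]-W[0],W[2]-W[1],W[1]-W[0],W[2]-W[3])
go([.4282,.295,.06],87)
```

```text
[[0.40246947 0.26249224]
 [0.4529393  0.25951739]
 [0.45624013 0.32908945]
 [0.40702822 0.33233658]] [0.42966928 0.29585891] [0.00455874 0.06984435] [0.00330083 0.06957206] [ 0.05046983 -0.00297485] [ 0.04921191 -0.00324714]
clk 3.7 delta [ -1.6 -14.1  91.1] [ 0.51 -0.24 -1.72] dist 92.2 ang 1.81
```

>>> jog_arm([
  [[0,-5,30,0.2,-0.1,-0.7,70],[-0.5,-5,30,0.2,-0.1,-0.6,70],[0,-2,30,0,0,0,70],[0,0,0,0,0,0,70],[0,0,0,0,0,0,70]],
])

```text
clock: 4.2
eef_pos: [0.4363, 0.2964, 0.0672]
tool_rot: [0.73, 0.684, 0.009, 0.002]
ft_force: [1.0, 1.5, 0.5]
grip_width: 0.07
```

Run:
```python
from h import *
print(get_obs()['eef_pos'],get_obs()['grip_width'])
go([.4295,.2955,.001],86.6)
save('w4.png',camera('wrist'))
```

```text
[0.4362785  0.29638811 0.06716609] 0.06999205257502455
clk 4.2 delta [-2.  -7.7 66. ] [ 0.85 -0.57 -0.34] dist 66.5 ang 1.08
```

View pics/w4.png

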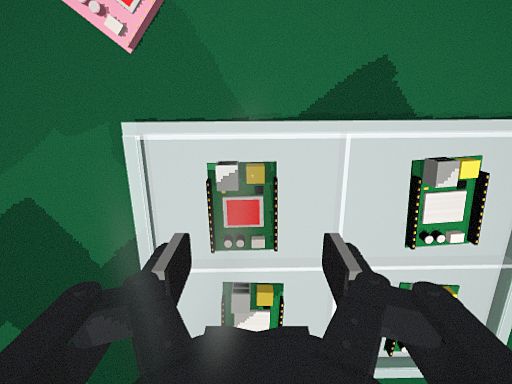

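The fingers are symmetric about column 257 and the board sits at about (242,207), which agrees with the remaining −8 mm shift along tool y. I'll descend in stages.

>>> jog_arm([
  [[-1,-5,10,0.5,-0.3,-0.2,70],[-1,-4,10,0.4,-0.3,-0.2,70],[0,0,10,0,0,0,70],[0,0,0,0,0,0,70],[0,0,0,0,0,0,70]],
])

```text
clock: 4.75
eef_pos: [0.4297, 0.2966, 0.0391]
tool_rot: [0.727, 0.686, 0.003, 0.0]
ft_force: [0.2, 0.8, -0.7]
grip_width: 0.0702
```

Run:
```python
from h import *
go([.4295,.2955,.001],86.6)
```

```text
clk 4.75 delta [-1.3 -0.3 38.1] [ 0.24 -0.2   0.05] dist 38.1 ang 0.32
```

>>> jog_arm([
  [[-1,0,14,0.2,-0.2,0,70],[0,0,14,0,0,0,70],[0,0,9,0,0,0,70],[0,0,0,0,0,0,70],[0,0,0,0,0,0,70]],
])

```text
clock: 5.25
eef_pos: [0.4301, 0.2957, -0.0009]
tool_rot: [0.727, 0.686, 0.0, 0.0]
ft_force: [-0.6, 0.5, -0.3]
grip_width: 0.0699
```

Run:
```python
from h import *
go([.4295,.2955,.001],86.6);print(get_obs()['ft_force'])
```

```text
clk 5.25 delta [-0.3 -0.6 -1.9] [0.03 0.02 0.05] dist 2.0 ang 0.06
[-0.56610615  0.490988   -0.32567218]
```

>>> jog_arm([
  [[0,-0.5,-1.5,0,0,0,60],[0,0,0,0,0,0,40],[0,0,0,0,0,0,40],[0,0,0,0,0,0,40],[0,0,0,0,0,0,40]],
])

```text
clock: 5.75
eef_pos: [0.4308, 0.2966, 0.0029]
tool_rot: [0.727, 0.686, 0.002, 0.001]
ft_force: [-0.3, 0.2, -0.9]
grip_width: 0.0487
```

>>> jog_arm([
  [[0,0,0,0,0,0,40],[0,0,0,0,0,0,40],[0,0,-5,0,0,0,40],[0,0,-10,0,0,0,40],[0,0,0,0,0,0,40]],
])

```text
clock: 6.25
eef_pos: [0.4305, 0.2965, 0.0189]
tool_rot: [0.727, 0.686, 0.001, 0.001]
ft_force: [0.3, -0.1, 0.3]
grip_width: 0.0483
```

Run:
```python
from h import *
o=get_obs();print(o['grip_width'],o['ft_force'],o['eef_pos'],o['joint_pos'])
save('w5.png',camera('wrist'))
```

```text
0.048271963692513895 [ 0.33823293 -0.0671856   0.29442334] [0.4304842  0.29646969 0.01887297] [ 6.03470426e-01  4.73956431e-01 -2.58743405e-01  8.35029540e-01
 -6.47915467e-04  2.23260510e+00]
```

View pics/w5.png

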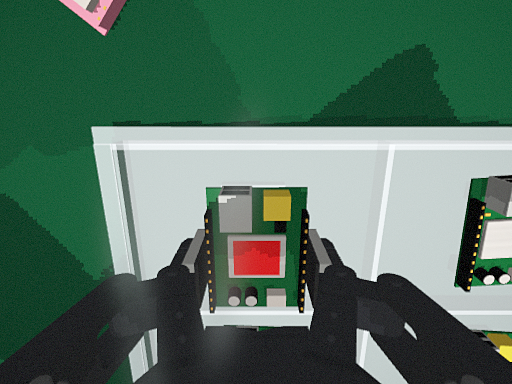

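The board is gripped centrally between the pads (label at (257,257)) and clear of the ribs. Next I lift and carry it.

>>> jog_arm([
  [[0,0,-30,0,0,0,40],[0,0,-40,0,0,0,40],[0,0,-40,0,0,0,40],[0,0,-40,0,0,0,40],[0,0,-40,0,0,0,40]],
])

```text
clock: 6.8
eef_pos: [0.4251, 0.2929, 0.2076]
tool_rot: [0.727, 0.686, -0.007, -0.001]
ft_force: [0.4, 0.0, -1.8]
grip_width: 0.0485
```

>>> jog_arm([
  [[-10,2,-10,0,0,0,40],[-25,5,0,0,0,0,40],[-38,8,0,0,0,0,40],[-38,8,0,0,0,0,40],[-38,8,0,0,0,0,40]],
])

```text
clock: 7.3
eef_pos: [0.4509, 0.1437, 0.2246]
tool_rot: [0.724, 0.69, 0.0, 0.0]
ft_force: [0.2, -0.5, -0.1]
grip_width: 0.0485
```

>>> jog_arm([
  [[-38,8,0,0,0,0,40],[-38,8,0,0,0,0,40],[-38,8,0,0,0,0,40],[-38,8,0,0,0,0,40],[-38,8,0,0,0,0,40]],
])

```text
clock: 7.8
eef_pos: [0.4788, -0.0572, 0.2215]
tool_rot: [0.724, 0.69, -0.002, -0.001]
ft_force: [0.7, 0.7, -0.4]
grip_width: 0.0485
```

>>> jog_arm([
  [[-38,8,0,0,0,0,40],[-38,8,0,0,0,0,40],[-38,8,0,0,0,0,40],[-38,8,0,0,0,0,40],[-38,8,0,0,0,0,40]],
])

```text
clock: 8.3
eef_pos: [0.5061, -0.2577, 0.2174]
tool_rot: [0.724, 0.689, -0.003, -0.004]
ft_force: [0.6, -0.0, 0.4]
grip_width: 0.0486
```

Run:
```python
from h import *
go([.53,-.35,.22],86.6)
```

```text
clk 8.3 delta [-91.   28.4  -2.9] [-0.56 -0.05  0.56] dist 95.4 ang 0.79
```

>>> jog_arm([
  [[-30,10,-1,-0.3,0,0,40],[-30,9,-1,-0.3,0,0,40],[-25,7,0,0,0,0,40],[0,0,0,0,0,0,40],[0,0,0,0,0,0,40]],
])

```text
clock: 8.8
eef_pos: [0.5239, -0.3534, 0.2124]
tool_rot: [0.728, 0.686, -0.001, -0.004]
ft_force: [-0.2, 0.7, -1.3]
grip_width: 0.0486
```

Run:
```python
from h import *
o=get_obs();im=camera('wrist');print(o['clock'],o['eef_pos'],o['tool_rot'],o['joint_vel'].round(3));np.save('w6',im);np.savez('o6',p=o['eef_pos'],q=o['tool_rot'])
save('w6.png',cv2.resize(im,(800,600),interpolation=cv2.INTER_CUBIC))
m,T=pose('wrist',o)
for d in masks_of('camera_unit','wrist'):print(d['conf'],d['at'],onplane(m,T,d['at'],.08))
```

```text
8.8 [ 0.52392554 -0.35343855  0.21240751] [ 0.72751145  0.68608373 -0.00090094 -0.00392299] [-0.024  0.023  0.004 -0.01  -0.009 -0.005]
0.78 [51.7, 107.4] [[ 0.33744215 -0.27285737  0.08      ]]
0.59 [262.3, 82.0] [[ 0.53533204 -0.26225334  0.08      ]]
```

View pics/w6.png

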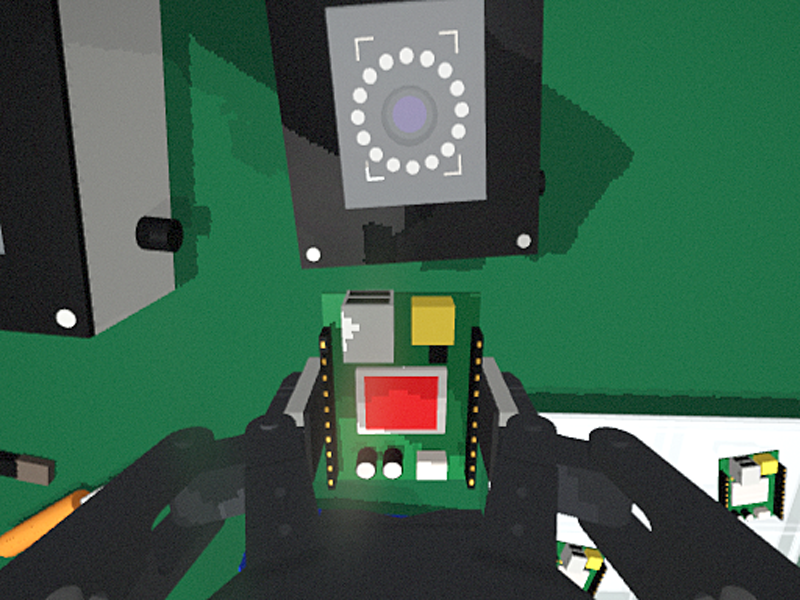

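The wrist view shows the small unit with all four corner marks (outer corners at about (356,40), (457,32), (461,173), (369,180) in the 800-wide picture). The held board's USB end faces the unit, with edge corners at (322,293) and (481,291). I'll measure both.

```bash
cat > meas.py <<'E'
from h import *
def rep(m,T,o,marks,bc,zoff=.0082,S=1.5625):
    W=onplane(m,T,(np.array(marks)+.5)/S-.5,.08)[:,:2]
    ang=lambda v:np.degrees(np.arctan2(v[1],v[0]))
    print('marks',W.round(4).tolist(),'ctr',W.mean(0).round(4),'x-dir',ang(W[1]-W[0]).round(2),ang(W[2]-W[3]).round(2),'y-dir-90',(ang(W[0]-W[3])-90).round(2),(ang(W[1]-W[2])-90).round(2),'len',[np.linalg.norm(W[k]-W[k-1]).round(4) for k in range(4)])
    B=onplane(m,T,(np.array(bc)+.5)/S-.5,o['eef_pos'][2]+zoff)[:,:2]
    x=B[1]-B[0];y=np.array([-x[1],x[0]])/np.linalg.norm(x);c=B[:2].mean(0)-.035*y
    print('board',B.round(4).tolist(),'len',np.linalg.norm(x).round(4),'yaw',ang(x).round(2),'ctr',c.round(4),'tcp',o['eef_pos'].round(4))
E
python3 - <<'E'
from meas import *
z=np.load('o6.npz');o=dict(eef_pos=z['p'],tool_rot=z['q']);im=np.load('w6.npy');m,T=pose('wrist',o)
# refine marks: bright pixels in windows (800px coords), extreme corner
g=cv2.resize(im,(800,600),interpolation=cv2.INTER_CUBIC).min(2)
for (u,v) in [(364,48),(449,41),(453,164),(376,172)]:
    w=g[v-18:v+18,u-18:u+18]>185;n,l,s,c=cv2.connectedComponentsWithStats(w.astype(np.uint8));print((u-18,v-18),s[1:].tolist())
rep(m,T,o,[(356,40),(457,32),(461,173),(369,180)],[(322,293),(481,291)])
rep(m,T,o,[(326,8),(484,-2),(487,199),(345,209)],[(322,293),(481,291)])
R_=R.from_quat(o['tool_rot']);print('toolyaw',np.degrees(np.arctan2(*R_.as_matrix()[1::-1,0])))
E
```

```text
(346, 30) [[8, 7, 20, 24, 121], [33, 26, 3, 10, 26]]
(431, 23) [[8, 7, 19, 23, 122], [0, 29, 3, 7, 18]]
(435, 146) [[6, 0, 14, 11, 129], [9, 8, 18, 22, 98], [0, 10, 4, 12, 35]]
(358, 154) [[11, 0, 14, 8, 86], [29, 4, 7, 14, 84], [7, 7, 20, 20, 110]]
marks [[0.508, -0.2148], [0.5636, -0.2142], [0.5643, -0.289], [0.5091, -0.2899]] ctr [ 0.5363 -0.252 ] x-dir 0.55 0.86 y-dir-90 0.9 0.56 len [np.float64(0.0751), np.float64(0.0556), np.float64(0.0748), np.float64(0.0552)]
board [[0.5028, -0.3174], [0.553, -0.3196]] len 0.0502 yaw -2.49 ctr [ 0.5263 -0.3535] tcp [ 0.5239 -0.3534  0.2124]
marks [[0.4931, -0.1984], [0.5784, -0.1989], [0.5798, -0.3052], [0.4931, -0.3062]] ctr [ 0.5361 -0.2522] x-dir -0.35 0.64 y-dir-90 -0.0 0.73 len [np.float64(0.1078), np.float64(0.0853), np.float64(0.1063), np.float64(0.0867)]
board [[0.5028, -0.3174], [0.553, -0.3196]] len 0.0502 yaw -2.49 ctr [ 0.5263 -0.3535] tcp [ 0.5239 -0.3534  0.2124]
toolyaw 86.64185719907648
```

Run:
```python
from h import *
go([.534,-.252,.15],90.4)
```

```text
clk 8.9 delta [100.8   4.6  63.1] [-0.39 -0.23 -3.69] dist 119.0 ang 3.72
```

>>> jog_arm([
  [[30,1.5,10,-0.4,-0.2,-1.8,40],[30,-1,10,0,0,-1.8,40],[25,0,15,0,0,0,40],[12,0,15,0,0,0,40],[0,0,10,0,0,0,40]],
])

```text
clock: 9.4
eef_pos: [0.5266, -0.2481, 0.1537]
tool_rot: [0.702, 0.712, 0.001, 0.002]
ft_force: [-0.1, 0.7, -0.4]
grip_width: 0.0487
```

Run:
```python
from h import *
go([.534,-.252,.11],90.4)
```

```text
clk 9.4 delta [-4.   7.1 43.8] [0.28 0.07 0.36] dist 44.5 ang 0.46
```

>>> jog_arm([
  [[-2,4,12,0.3,0,0.2,40],[-2,3,14,0,0,0,40],[0,0,12,0,0,0,40],[0,0,3,0,0,0,40],[0,0,0,0,0,0,40]],
])

```text
clock: 9.9
eef_pos: [0.534, -0.253, 0.1086]
tool_rot: [0.704, 0.71, -0.001, -0.0]
ft_force: [-0.1, -0.6, -0.9]
grip_width: 0.0486
```

Run:
```python
from h import *
o=get_obs();im=camera('wrist');print(o['clock'],o['eef_pos'],o['tool_rot']);np.save('w7',im);np.savez('o7',p=o['eef_pos'],q=o['tool_rot'])
save('w7.png',cv2.resize(im[130:350,120:400],None,fx=2.8,fy=2.8-.1*0,interpolation=cv2.INTER_CUBIC)[:600])
go([.534,-.252,.0884],90.4)
```

```text
9.9 [ 0.53402319 -0.25304035  0.10860185] [ 7.03737214e-01  7.10459370e-01 -1.18754240e-03 -8.74547759e-05]
clk 9.95 delta [ 1.1  0.1 20.3] [-0.11  0.09  0.14] dist 20.4 ang 0.2
```

View pics/w7.png

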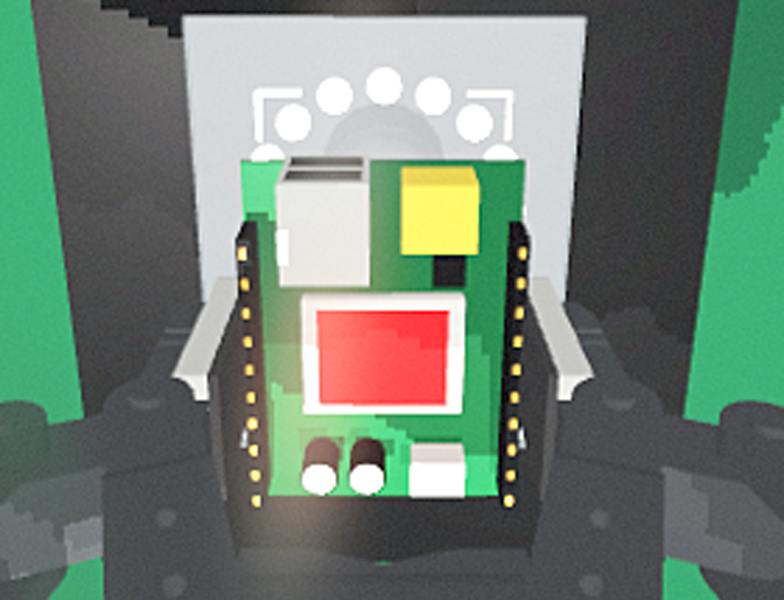

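The board sits between the +y corner marks (outer corners (254,90) and (513,90) in the crop) with its USB edge from (241,161) to (524,160). It looks nearly square and centred. I'll check with numbers.

Run:
```python
from meas import *
z=np.load('o7.npz');o=dict(eef_pos=z['p'],tool_rot=z['q']);m,T=pose('wrist',o)
c=lambda P:(np.array(P)+.5)/2.8-.5+[120,130]
def seg(n,P,zz):
    W=onplane(m,T,c(P),zz)[:,:2];d=W[1]-W[0];a=np.arctan2(d[1],d[0]);print(n,W.round(4).tolist(),'mid',W.mean(0).round(4),'len',np.linalg.norm(d).round(4),'yaw',np.degrees(a).round(2))
seg('marks',[(254,90),(513,90)],.08);seg('glass',[(184,15),(586,16)],.08)
zb=o['eef_pos'][2]+.0082
seg('boardUSB',[(241,161),(524,160)],zb);seg('label',[(317,358),(448,358)],zb+.003);seg('bot',[(250,497),(515,497)],zb)
```

```text
marks [[0.5072, -0.2137], [0.5637, -0.2131]] mid [ 0.5355 -0.2134] len 0.0566 yaw 0.56
glass [[0.4929, -0.1976], [0.5783, -0.197]] mid [ 0.5356 -0.1973] len 0.0854 yaw 0.4
boardUSB [[0.5105, -0.2184], [0.5603, -0.2177]] mid [ 0.5354 -0.2181] len 0.0498 yaw 0.79
label [[0.5235, -0.2559], [0.548, -0.2556]] mid [ 0.5357 -0.2557] len 0.0244 yaw 0.62
bot [[0.5092, -0.2899], [0.5629, -0.2892]] mid [ 0.536  -0.2895] len 0.0537 yaw 0.66
```

>>> jog_arm([
  [[1.5,0,5,-0.1,0.1,0,40],[0.5,0,6,0,0,0,40],[0,0,5,0,0,0,40],[0,0,0,0,0,0,40],[0,0,0,0,0,0,40]],
])

```text
clock: 10.45
eef_pos: [0.5346, -0.2521, 0.0928]
tool_rot: [0.704, 0.71, 0.001, 0.001]
ft_force: [-0.2, 0.8, -1.8]
grip_width: 0.0483
```

Run:
```python
from h import *
go([.534,-.251,.0884],90.5)
```

```text
clk 10.45 delta [ 1.1 -0.6  4.4] [ 0.15  0.05 -0.03] dist 4.6 ang 0.16
```

>>> jog_arm([
  [[1,-0.6,2.5,0.1,0,0,40],[0,0,1.5,0,0,0,40],[0,0,0,0,0,0,40],[0,0,0,0,0,0,40],[0,0,0,0,0,0,40]],
])

```text
clock: 10.95
eef_pos: [0.5344, -0.251, 0.0892]
tool_rot: [0.704, 0.71, 0.0, 0.001]
ft_force: [0.9, 0.5, -1.3]
grip_width: 0.0487
```

Run:
```python
from h import *
go([.534,-.251,.0884],90.5)
o=get_obs();im=camera('wrist');print(o['eef_pos'],o['tool_rot'],o['joint_vel'].round(3));np.savez('o8',p=o['eef_pos'],q=o['tool_rot'])
save('w8.png',cv2.resize(im[130:344,120:400],None,fx=2.8,fy=2.8,interpolation=cv2.INTER_CUBIC))
s=camera('side');save('s8.png',cv2.resize(s[80:200,220:380],None,fx=5,fy=5,interpolation=cv2.INTER_CUBIC))
```

```text
clk 10.95 delta [ 0.  -0.4  0.8] [ 0.1   0.09 -0.01] dist 0.9 ang 0.13
[ 0.53441385 -0.25102391  0.08916192] [7.04078945e-01 7.10120754e-01 1.14355179e-04 1.15822623e-03] [ 0.001 -0.003 -0.     0.001 -0.001 -0.001]
```

View pics/w8.png

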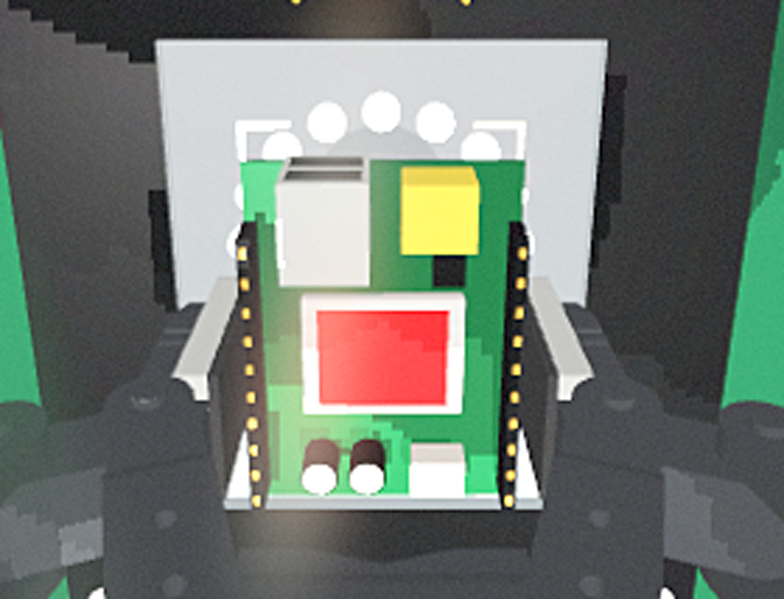

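View pics/s8.png

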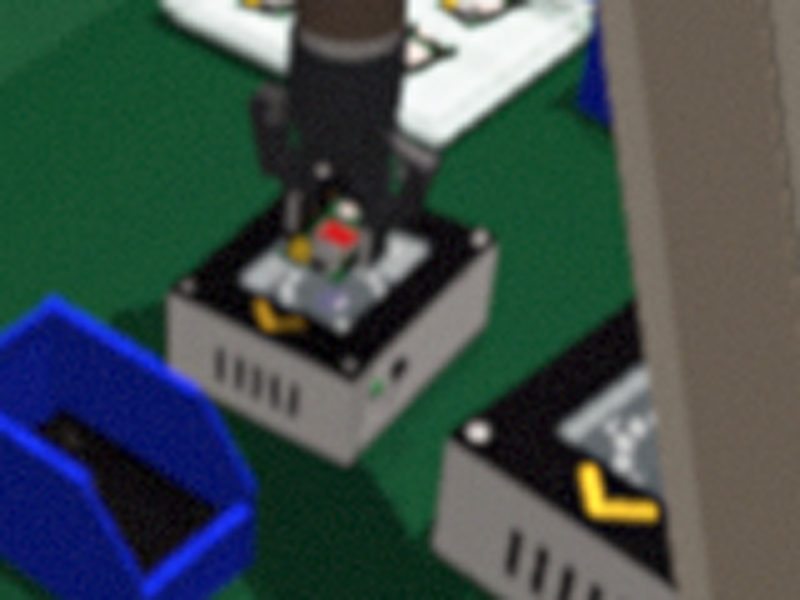

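The marks are at (236,121) and (525,121), the USB edge at (241,161) to (524,160), and the glass top edge at (156,40) to (607,40). The side view shows the board hovering over the glass with the bin undisturbed. One numeric check before handing in.

Run:
```python
from meas import *
z=np.load('o8.npz');o=dict(eef_pos=z['p'],tool_rot=z['q']);m,T=pose('wrist',o)
c=lambda P:(np.array(P)+.5)/2.8-.5+[120,130]
def seg(n,P,zz):
    W=onplane(m,T,c(P),zz)[:,:2];d=W[1]-W[0];print(n,'mid',W.mean(0).round(4),'len',np.linalg.norm(d).round(4),'yaw',np.degrees(np.arctan2(d[1],d[0])).round(2))
seg('marks',[(236,121),(525,121)],.08);seg('glass',[(156,40),(607,40)],.08)
seg('boardUSB',[(241,161),(524,160)],o['eef_pos'][2]+.0082)
go([.534,-.251,.0884],90.5);print(get_obs()['grip_width'])
```

```text
marks mid [ 0.5354 -0.2134] len 0.0566 yaw 0.46
glass mid [ 0.5355 -0.1975] len 0.0857 yaw 0.46
boardUSB mid [ 0.5358 -0.2161] len 0.0498 yaw 0.67
clk 11.05 delta [ 0.  -0.4  0.8] [ 0.1   0.08 -0.01] dist 0.9 ang 0.13
0.04817113227584776
```

>>> jog_arm([
  [[0,-0.4,0.7,0.1,0,0,40],[0,0,0,0,0,0,40],[0,0,0,0,0,0,40],[0,0,0,0,0,0,40],[0,0,0,0,0,0,40]],
])

```text
clock: 11.55
eef_pos: [0.5341, -0.2511, 0.0886]
tool_rot: [0.704, 0.71, -0.001, 0.001]
ft_force: [0.6, 0.1, -0.2]
grip_width: 0.0488
```

Run:
```python
from h import *
o=get_obs();print(o['eef_pos'],o['grip_width'],abs(o['joint_vel']).max());go([.534,-.251,.0884],90.5)
if abs(o['eef_pos'][2]-.0884)<.0015 and abs(o['eef_pos'][0]-.534)<.001 and abs(o['eef_pos'][1]+.251)<.001: print(job_done())
```

```text
[ 0.53407416 -0.2511429   0.08857431] 0.04880625638790518 0.0016443797196695972
clk 11.55 delta [ 0.1 -0.1  0.2] [ 0.01  0.09 -0.02] dist 0.2 ang 0.1
the job is handed in; nothing more can be done
None
```

The job is handed in at 11.6 s. The red-labelled board is held over the smaller camera unit, with its USB end towards the arrow.

- **Position:** the last wrist picture put the board within about 0.5 mm of the glass centre and about 0.2° of square to the marks. I made one sub-millimetre correction after it and did not take another picture.
- **Height:** the underside should be about 15 mm above the glass. That comes from the arm's pose and the known rib height at the grasp, not from a direct look at the gap.
- **Level and still:** the tool was within 0.1° of level, and the joints were practically at rest.
- **Grip:** the fingers read 48–49 mm on the 50 mm board, which fits a firm hold.
- **Surroundings:** the recorded wrist forces stayed within about 2 N. The last side picture showed the bin standing undisturbed. I did not look at the other boards again after lifting.
- **Disagreement:** before the final approach, the wrist camera put the board about 2.4 mm sideways of the tool centre. I treated that as calibration error and placed the board relative to the marks in the same picture.

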